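# Show the bossed plaque to the inspection camera

## Task

Take the retaining bar off the plaque rack and lay it flat in the grey tray, then pull the plaque with the round boss out of the rack and show it to the inspection camera: hold it still in the air, upright, with the boss side squarely facing the lens, the boss centred on the lens and about 12 cm in front of the glass. Finish while still holding it there. Do not bump the camera, and leave the other plaques in the rack and the jar and bottle where they are.

Things in the scene. Friction and masses are not known exactly. Their poses are not given: they have to be found in the camera images.
- plaque_round: The plaque to show: green moulded plate 50 wide (y), 10 thick (x), 100 tall (z), 40-90 g, upright in a rack slot (20 deep, 1 mm play each side). Round boss, 30 diameter, 6 high, on its +x face, centre 45 above the foot, dark dot in it; in the rack it looks away from the robot. Top 40 plain and flat: pinch there from above across the 10 mm. Origin: centre of underside.
- boss (a point): Centre of the outer face of the round boss, 11 in front of the plaque's mid-plane, 45 above its foot. Axes as the plaque's: x points out of the boss face, z up the plaque.
- plaque_rib: Same green plate with a narrow upright rib (8 wide, 55 long, 6 high) instead of the boss. Stays in the rack.
- plaque_plain: Same green plate with both faces plain. Stays in the rack.
- rack: Fixed black block 60 (x) by 250 (y) by 30 high; three slots at y = -70, 0, 70, floors 10 above the table: plaques stand side by side (order varies), tops at 110, faces along the rack's x. At y = -115 and 115 a post (30 x 16) with a notch on top, 18 wide, 8 deep, floor at 122, carries the bar. Origin: centre of underside, on the table.
- bar: Loose aluminium retaining bar, 14 x 14 square, 250 long (its y), 90 to 180 g. It lies across both notches of the rack, 12 above the plaque tops and right over them, and only has to be lifted straight up out of the notches. Origin: centre of its underside.
- bar_mid (a point): Middle of the bar, 7 above its origin. Axes as the bar's, y along its length.
- tray: Grey shallow tray, fixed, 110 (its x) by 300 (its y) outside, 25 high, walls and floor 5 thick, empty. Origin: centre of its underside on the table.
- lens (a point): Centre of the front glass of the inspection camera: black box 70 x 50 x 50 with a lens barrel 38 in diameter, on a steel column (332 tall, 80 behind the glass). The optical axis is level; the lens looks along this frame's -x; z is up. The head is clamped at a height that varies (lens 180 to 260 above the table). Not to be bumped.
- bottle: Clear plastic bottle, 60 diameter, 170 tall, origin centre of its foot. Leave alone.
- jar: Small glass jar with steel lid, 64 diameter, 80 tall, origin centre of its foot. Leave alone.
- cam_stand: Stand of the inspection camera: base plate and column, with the camera head on it. Origin: centre of the base plate's underside on the table; the lens looks along its -x. Fixed.
Not all that is in view belongs to the job. What is shaped like the plaque_round but purple or yellow is not meant.

How it is judged:
By the outcome, as a careful person would: the job done as asked, in the order asked, and still so for the second after the job is handed in, while the arm keeps its last pose, push and grip.
It also fails if it takes over 61 s, if anything falls off the work surface, if the arm or the gripper's body presses on something with over 40 N, if the wrist force passes 120 N, or if a joint passes its speed limit or range.

## Robot

A 6-joint arm with a two-finger parallel gripper is mounted at the origin on the work surface. World frame = base frame: x ahead of the robot, y to its left, z up, the work surface at z = 0. Lengths are in m, angles in rad, forces in N, time in s.
With the tool pointing down it reaches from about 0.35 to 0.975 m from the base axis. Payload 4.9 kg.
Tool frame: the origin (TCP) lies at the very end of the fingers, on their centre line; the grasp point (between the pads) lies 19 mm behind it; z points along the fingers, y is the line along which they close (so a half turn about z gives the same grasp; the last joint's range is limited). The gripper opens to 85 mm and grips with 20 to 120 N. Pads are 22 mm wide; open, the fingers measure 114 mm over their backs; the gripper's body (76 mm by 85 mm) begins 54 mm behind the grasp point. The pads swing forward as they close: fully open they stand 13 mm farther back than shut.
Start: joints at [-1.259, 0.053, 1.613, -0, 1.476, -0.119], TCP at [0.261, -0.568, 0.231] pointing down, gripper open.
Joint ranges: [-3.01, 3.01], [-1.01, 2.22], [0.06, 2.58], [-1.02, 4.17], [0.09, 2.62], [-3.14, 3.14]. Speed limits (rad/s): [2.57, 2.57, 3.14, 3.14, 3.14, 3.14].

## Interface

Orientations are given as a unit quaternion [w, x, y, z].
In Python, from plant import manip gives the robot as it stands.
- The arm moves only by the tool send_rows, never from a script. Its argument "increments" is a list of rows, each an object of numbers: "claw": the closure, from -1 (fully open) to 1 (shut); "dx", "dy", "dz": the shift along the tool's x, y, z in units of 0.5 m (1.0 is 0.5 m); "yaw": the turn about the tool's z in units of 1.5 rad (1.0 is 1.5 rad). A call has 1 to 20 rows; each row is the pose to reach, as a shift and turn from the pose commanded when the call began, along the tool's axes at that moment; what a row does not reach only later rows make up. A row lasts 1/8 s, in which the tool goes at most 62.5 mm and 10.7 degrees, less where a joint would pass 70% of its speed; a pose out of reach is approached as far as the arm can. A call with a number of a shift or a turn outside -1 to 1 is refused whole. A call with a gripper value outside its range is refused whole. The fingers move at their own pace and stop on an object; the grip force is fixed at half the most. Time passes only in rows, so rows that repeat a pose let the fingers close. It gives the time, the measured TCP pose, the force, the opening and the grip force at its end, in the units of the state.
- manip.state(): the state, without advancing time (a new reading comes with each control period).
- manip.grab_frame(name): name is "scene" or "top" or "wrist"; returns the picture (420x560x3 uint8, red, green, blue); there is no depth.
- manip.camera_params(name): a dict with "camera_matrix" (3x3 intrinsics, pixels), "extrinsics" (4x4, takes a point from world to camera coordinates); the wrist camera has in their place "tool_from_camera" (4x4, takes a point from camera to tool coordinates, whose origin is the TCP and whose axes are the flange's). Camera axes: x right, y down, z forward; pixel columns grow to the right and rows downward; lengths in m; the calibration is good to about 2 mm. A picture is of the moment at which its call begins: read the wrist's pose just before it. camera_params takes no time and is no camera call.
- manip.job_done(): hands the job in; it is judged then, once.
The state is a dict: "time": time; "joint_pos": joint angles; "joint_vel": joint speeds; "joint_efforts": joint torques, N m; "tool_pos": TCP position; "tool_rot": TCP orientation; "contact_force": force on the tool from outside, world axes, zero at the start; "ft_torque": the same for the moment, N m; "gripper_width": opening from 0.0 (shut) to 1.0 (fully open); "grasp_force": force on a finger pad.
Only numpy, scipy, OpenCV 4.12 (cv2) and the standard library are available. Lean on these libraries where they do the work, as an engineer would, in place of code of your own. Each camera call takes 0.05 s, during which the arm holds its last target. There are 200 camera calls.

## Working session

There is one attempt and no reset: what is moved stays moved. The work goes in short steps, Python scripts to look and compute and a tool call to move; the robot and the scene stay as the last step left them, time stands still between calls to the robot, and variables do not carry over. Pictures are saved under pics/ and viewed, at most 10 in all, crops included, and the job is handed in when it is done.

Besides the shell and the picture viewer there is one more tool, called as name([rows], argument=value, ...), one row to a line, values as JSON. send_rows: Moves the arm, as the interface text tells. Shifts and turns lie within -1 to 1; 1 stands for 0.5 m of shift or 1.5 rad of turn. Its arguments: {"type":"object","properties":{"increments":{"type":"array","items":{"type":"object","properties":{"claw":{"type":"number"},"dx":{"type":"number"},"dy":{"type":"number"},"dz":{"type":"number"},"yaw":{"type":"number"}}}}},"required":["increments"]}

```bash
mkdir -p pics; ls; python3 - <<'E'
from plant import manip
import cv2,json
for n in("scene","top"):
    f=manip.grab_frame(n); cv2.imwrite(f"pics/{n}0.png",cv2.cvtColor(f,cv2.COLOR_RGB2BGR))
    p=manip.camera_params(n); print(n,p)
print(manip.camera_params("wrist")); print(manip.state())
E
```

```text
pics
scene {'camera_matrix': array([[381.90103437,   0.        , 286.85559188],
       [  0.        , 381.90103437, 208.64457195],
       [  0.        ,   0.        ,   1.        ]]), 'extrinsics': array([[ 0.43279547,  0.90142647,  0.01088132, -0.19268085],
       [ 0.74035872, -0.34852457, -0.57480395, -0.3592773 ],
       [-0.51435109,  0.25682863, -0.8182188 ,  1.30368468],
       [ 0.        ,  0.        ,  0.        ,  1.        ]])}
top {'camera_matrix': array([[445.70084574,   0.        , 275.89507683],
       [  0.        , 445.70084574, 204.06811633],
       [  0.        ,   0.        ,   1.        ]]), 'extrinsics': array([[-2.08459563e-03, -9.99943217e-01,  1.04507479e-02,
        -7.22659440e-02],
       [-9.86489222e-01,  3.44348407e-04, -1.63825812e-01,
         5.96855506e-01],
       [ 1.63812911e-01, -1.06510608e-02, -9.86433923e-01,
         1.10272431e+00],
       [ 0.00000000e+00,  0.00000000e+00,  0.00000000e+00,
         1.00000000e+00]])}
{'camera_matrix': array([[359.10780098,   0.        , 282.22159779],
       [  0.        , 359.10780098, 210.37077121],
   
[... 430 characters left out ...]
nt_pos': array([-1.25902664e+00,  5.33138669e-02,  1.61413605e+00, -1.66920124e-05,
        1.47599209e+00, -1.18984195e-01]), 'joint_vel': array([-0.00020445, -0.00100058, -0.00212841, -0.00064207, -0.00122989,
       -0.00074079]), 'joint_efforts': array([ 6.11625292e-04, -3.94907463e+01, -3.71363032e+01, -1.05640179e-04,
        3.93429204e-03,  6.22088301e-07]), 'tool_pos': array([ 0.26080671, -0.56737452,  0.23018401]), 'tool_rot': array([-9.19583155e-04,  9.76895318e-01,  2.13716362e-01, -9.72632459e-05]), 'contact_force': array([-0.5753322 ,  0.01021629,  0.18371036]), 'ft_torque': array([-0.01184346,  0.01488541,  0.02169606]), 'grasp_force': 0.0, 'gripper_width': 0.9990582278967196}
```

View pics/top0.png

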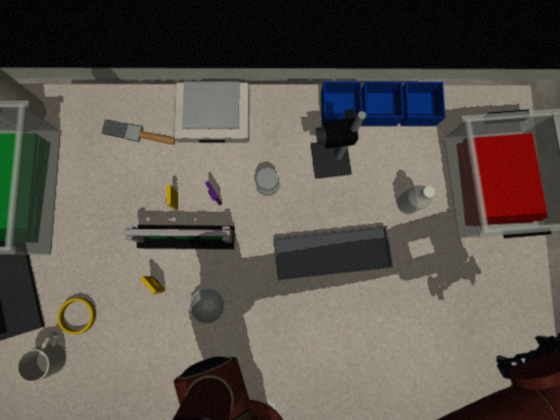

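View pics/scene0.png

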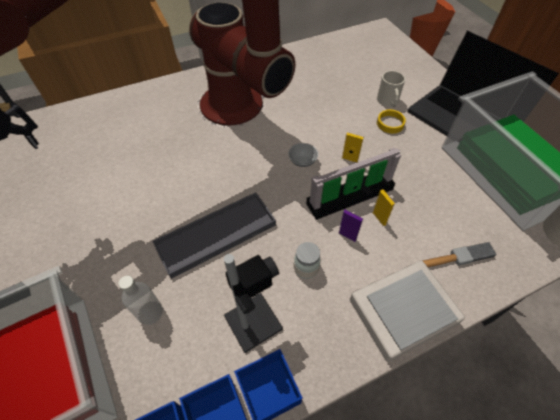

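The top view shows the rack at about (185,236), the dark grey tray at (335,253), the inspection camera head at about (338,132) and its base at (330,160). The jar is at (267,180), the bottle at (418,197), and another glass at (207,305). In the scene view, the rack holds three green plaques at (329,190), (353,181) and (376,172). Lookalikes are yellow at (353,147) and (384,207), and purple at (350,225).

```bash
python3 - <<'E'
import cv2,numpy as np
s=cv2.imread("pics/scene0.png");t=cv2.imread("pics/top0.png")
def c(im,x,y,w,h,k):return cv2.resize(im[y:y+h,x:x+w],None,fx=k,fy=k,interpolation=cv2.INTER_CUBIC)
a=c(s,300,145,110,75,7); cv2.imwrite("pics/c1.png",a)
b=np.vstack([c(t,120,210,130,48,6)]) ; d=c(t,300,100,130,50,6)
cv2.imwrite("pics/c2.png",np.vstack([b,d]))
e=c(s,215,245,80,110,5);e2=c(s,145,190,140,90,4)
cv2.imwrite("pics/c3.png",e)
E
```

```text
(no output)
```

View pics/c1.png

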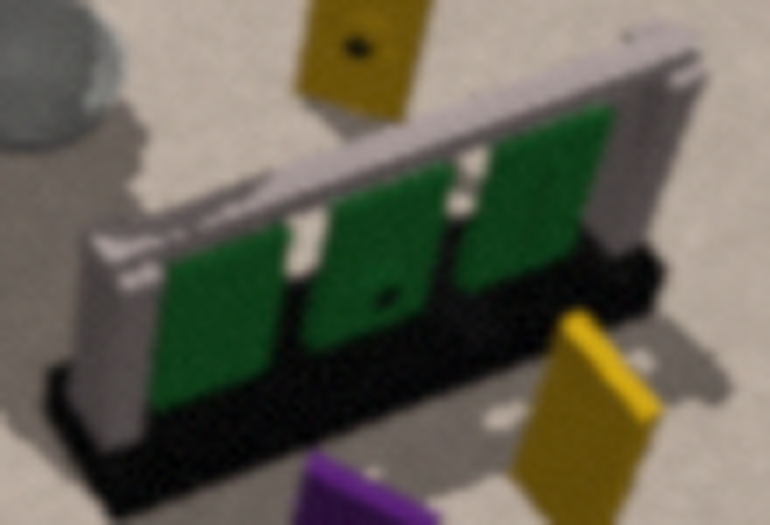

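View pics/c2.png

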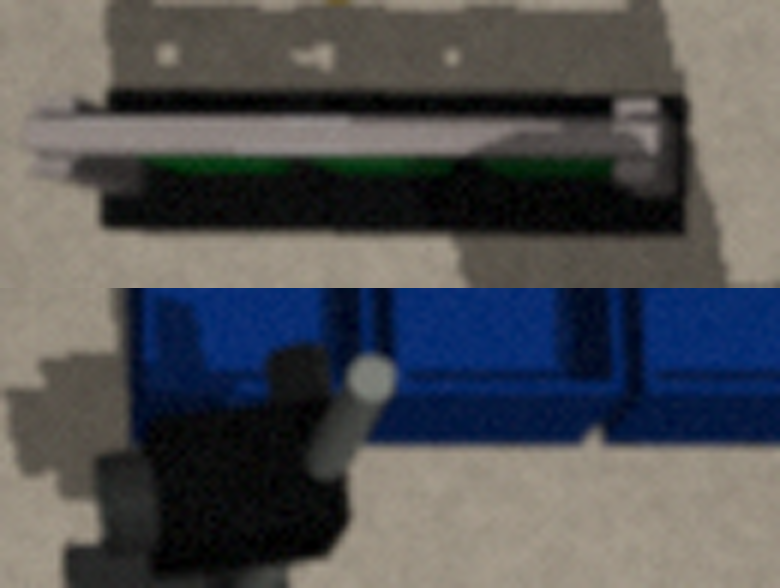

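View pics/c3.png

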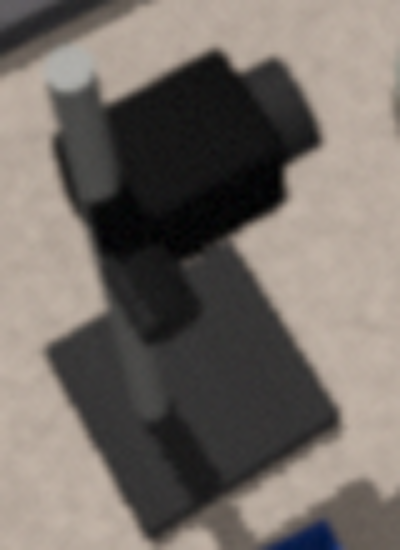

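The close crop shows the dark dot on the middle plaque, at scene pixel (355,187). The left and right green plaques have no dot, so the middle one is the target. The bar runs along the tops between the posts.

```bash
cat > h.py <<'E'
import numpy as np
from scipy.spatial.transform import Rotation as R
from plant import manip
P={n:manip.camera_params(n) for n in("scene","top","wrist")}
def rot(q): return R.from_quat([q[1],q[2],q[3],q[0]])
def wristE(st):
    T=np.eye(4);T[:3,:3]=rot(st["tool_rot"]).as_matrix();T[:3,3]=st["tool_pos"]
    return np.linalg.inv(T@P["wrist"]["tool_from_camera"])
def plane(n,px,z,E=None):
    E=P[n]["extrinsics"] if E is None else E
    d=np.linalg.inv(P[n]["camera_matrix"])@[px[0],px[1],1]
    c=-E[:3,:3].T@E[:3,3]; d=E[:3,:3].T@d
    return c+d*(z-c[2])/d[2]
def proj(n,X,E=None):
    E=P[n]["extrinsics"] if E is None else E
    p=P[n]["camera_matrix"]@(E[:3,:3]@np.asarray(X).T+E[:3,3:]); return (p[:2]/p[2]).T
def tri(obs): # [(name,px,E or None)]
    A=[];b=[]
    for n,px,E in obs:
        E=P[n]["extrinsics"] if E is None else E
        d=E[:3,:3].T@np.linalg.inv(P[n]["camera_matrix"])@[px[0],px[1],1]; d/=np.linalg.norm(d)
        M=np.eye(3)-np.outer(d,d);c=-E[:3,:3].T@E[:3,3];A.append(M);b.append(M@c)
    A=np.vstack(A);b=np.hstack(b);x,r,_,_=np.linalg.lstsq(A,b,rcond=None);return x,r**.5
E
python3 - <<'E'
from h import *
np.set_printoptions(precision=4,suppress=True)
print("cam top",-P["top"]["extrinsics"][:3,:3].T@P["top"]["extrinsics"][:3,3])
t=lambda x,y:(120+x/6,210+y/6)
print("rack top face far L,R", plane("top",t(107,92),.03),plane("top",t(686,97),.03))
print("near L,R z=.03", plane("top",t(102,226),.03),plane("top",t(684,232),.03))
print("bar ends mid z=.136", plane("top",t(24,133),.136),plane("top",t(660,133),.136))
s=lambda x,y:(300+x/7,145+y/7)
print("scene bar near end",plane("scene",s(100,238),.136),"far",plane("scene",s(700,45),.136), "dot",plane("scene",s(387,297),.055))
print("tray corners z.025",[plane("top",p,.025)[:2] for p in((275,235),(388,229),(391,268),(279,279))])
cs=lambda x,y:(215+x/5,245+y/5); ct=lambda x,y:(300+x/6,100+(y-288)/6)
print("coltop",plane("top",ct(371,377),.332),plane("scene",cs(73,68),.332))
print("base scene z=.0",[plane("scene",cs(*p),.01)[:2] for p in((48,350),(150,535),(338,418),(225,243))])
print("base top",[plane("top",p,.01)[:2] for p in((311,149),(346,145),(350,174),(314,178))])
print("lens tri",tri([("top",ct(112,497),None),("scene",cs(292,112),None)]))
print("jar",plane("scene",(308,250),.08),"glass",plane("top",(207,305),.08))
E
```

```text
cam top [ 0.408  -0.0607  1.1863]
rack top face far L,R [0.5441 0.286  0.03  ] [0.5417 0.0352 0.03  ]
near L,R z=.03 [0.4861 0.2853 0.03  ] [0.4832 0.0353 0.03  ]
bar ends mid z=.136 [0.5154 0.2859 0.136 ] [0.5152 0.0365 0.136 ]
scene bar near end [0.5118 0.0413 0.136 ] far [0.5247 0.2877 0.136 ] dot [0.528  0.1642 0.055 ]
tray corners z.025 [array([ 0.519 , -0.0708]), array([ 0.5344, -0.3673]), array([ 0.4331, -0.3707]), array([ 0.4057, -0.0808])]
coltop [ 0.732  -0.2434  0.332 ] [ 0.7341 -0.2413  0.332 ]
base scene z=.0 [array([ 0.6906, -0.2752]), array([ 0.7862, -0.264 ]), array([ 0.7754, -0.1692]), array([ 0.6778, -0.182 ])]
base top [array([ 0.7559, -0.1697]), array([ 0.7674, -0.2659]), array([ 0.6859, -0.2745]), array([ 0.6748, -0.1766])]
lens tri (array([ 0.7264, -0.1666,  0.2228]), array([0.0017]))
jar [ 0.6552 -0.0472  0.08  ] glass [0.344  0.0947 0.08  ]
```

```bash
cat >> h.py <<'E'
def inc(cur,tgt):
    """cur/tgt: (x,y,z,psi) commanded; psi = yaw of tool x, tool down. returns dx,dy,dz,yaw in units"""
    d=np.array(tgt[:3])-cur[:3];c,s=np.cos(cur[3]),np.sin(cur[3])
    return np.round([(d[0]*c+d[1]*s)/.5,(d[0]*s-d[1]*c)/.5,-d[2]/.5,-(tgt[3]-cur[3])/1.5],4)
def app(cur,r):
    c,s=np.cos(cur[3]),np.sin(cur[3]);x,y,z,w=np.array(r)*[.5,.5,.5,1.5]
    return np.round([cur[0]+c*x+s*y,cur[1]+s*x-c*y,cur[2]-z,cur[3]-w],4)
E
python3 - <<'E'
from h import *
st=(.261,-.568,.231,.431)
print(inc(st,(.514,.160,.231,1.561)), inc(st,(.42,-.12,.231,1.0)))
E
```

```text
[ 1.068  -1.1115 -0.     -0.7533] [ 0.6632 -0.6812 -0.     -0.3793]
```

send_rows([
  {"dx": 0.66,"dy": -0.68,"dz": -0.04,"yaw": -0.38,"claw": -1},
  {"dx": 0.66,"dy": -0.68,"dz": -0.04,"yaw": -0.38,"claw": -1},
  {"dx": 0.66,"dy": -0.68,"dz": -0.04,"yaw": -0.38,"claw": -1},
  {"dx": 0.66,"dy": -0.68,"dz": -0.04,"yaw": -0.38,"claw": -1},
  {"dx": 0.66,"dy": -0.68,"dz": -0.04,"yaw": -0.38,"claw": -1},
  {"dx": 0.66,"dy": -0.68,"dz": -0.04,"yaw": -0.38,"claw": -1},
  {"dx": 0.66,"dy": -0.68,"dz": -0.04,"yaw": -0.38,"claw": -1},
  {"dx": 0.66,"dy": -0.68,"dz": -0.04,"yaw": -0.38,"claw": -1},
  {"dx": 0.66,"dy": -0.68,"dz": -0.04,"yaw": -0.38,"claw": -1},
])

```text
time: 1.23
tool_pos: [0.4191, -0.1192, 0.2511]
tool_rot: [-0.0, 0.876, 0.482, -0.0]
contact_force: [-0.5, -0.1, -0.7]
gripper_width: 0.998
grasp_force: 0.0
```

```bash
python3 - <<'E'
from h import *
c=app((.261,-.568,.231,.431),(.66,-.68,-.04,-.38)); print(c)
s=manip.state(); print(s["time"],s["tool_pos"],rot(s["tool_rot"]).as_matrix()[:,0],s["joint_pos"])
print(inc(c,(.514,.160,.26,1.561)))
E
```

```text
[ 0.4188 -0.1212  0.251   1.001 ]
1.225 [ 0.41913235 -0.1191663   0.25111796] [5.35766053e-01 8.44366467e-01 6.97345603e-05] [-4.48181150e-01 -4.37923026e-01  2.00518621e+00  8.70420230e-05
  1.57447232e+00  1.17233899e-01]
[ 0.5763 -0.1431 -0.018  -0.3733]
```

send_rows([
  {"dx": 0.575,"dy": -0.145,"dz": -0.02,"yaw": -0.372,"claw": -1},
  {"dx": 0.575,"dy": -0.145,"dz": -0.02,"yaw": -0.372,"claw": -1},
  {"dx": 0.575,"dy": -0.145,"dz": -0.02,"yaw": -0.372,"claw": -1},
  {"dx": 0.575,"dy": -0.145,"dz": -0.02,"yaw": -0.372,"claw": -1},
  {"dx": 0.575,"dy": -0.145,"dz": -0.02,"yaw": -0.372,"claw": -1},
  {"dx": 0.575,"dy": -0.145,"dz": -0.02,"yaw": -0.372,"claw": -1},
  {"dx": 0.575,"dy": -0.145,"dz": -0.02,"yaw": -0.372,"claw": -1},
])

```text
time: 2.1
tool_pos: [0.513, 0.1589, 0.2607]
tool_rot: [-0.0, 0.712, 0.702, -0.001]
contact_force: [0.4, -0.2, -0.4]
gripper_width: 0.999
grasp_force: 0.0
```

```bash
python3 - <<'E'
from h import *
import cv2
manip.grab_frame("wrist"); s=manip.state(); f=manip.grab_frame("wrist")
print(s["tool_pos"],rot(s["tool_rot"]).as_matrix()[:,0],s["joint_vel"].round(3))
im=cv2.cvtColor(f,cv2.COLOR_RGB2BGR);E=wristE(s)
# overlay predicted bar & rack edges
def box(x,y,yaw,dx,dy,z,col):
    c=np.array([[-dx,-dy],[dx,-dy],[dx,dy],[-dx,dy]])/2;r=np.array([[np.cos(yaw),-np.sin(yaw)],[np.sin(yaw),np.cos(yaw)]])
    X=np.c_[c@r.T+[x,y],[z]*4];q=(proj("wrist",X,E)).round().astype(int);cv2.polylines(im,[q.reshape(-1,1,2)],True,col,1)
box(.5145,.160,-.0096,.014,.25,.136,(0,0,255));box(.5138,.160,-.0096,.06,.25,.03,(255,255,0))
cv2.imwrite("pics/w1.png",im)
E
```

```text
[0.5129386  0.15855457 0.26084539] [ 1.37832947e-02  9.99904769e-01 -6.87573915e-04] [-0.008 -0.01   0.003  0.002 -0.001  0.005]
```

View pics/w1.png

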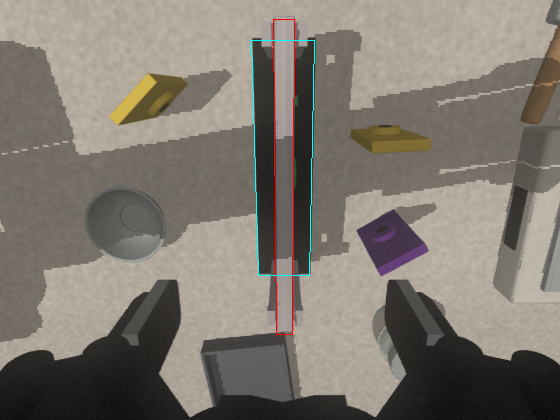

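The overlay of my estimate fits: bar from (284,20) to (285,334), rack block edges on the cyan outline. So the rack and bar pose is confirmed. Next I grip the bar.

send_rows([
  {"dx": 0.003,"dy": 0.003,"dz": 0.12,"yaw": -0.002,"claw": -1},
  {"dx": 0.003,"dy": 0.003,"dz": 0.22,"yaw": -0.002,"claw": -1},
  {"dx": 0.003,"dy": 0.003,"dz": 0.26,"yaw": -0.002,"claw": -1},
  {"dx": 0.003,"dy": 0.003,"dz": 0.28,"yaw": -0.002,"claw": -1},
  {"dx": 0.003,"dy": 0.003,"dz": 0.28,"yaw": -0.002,"claw": -0.5},
  {"dx": 0.003,"dy": 0.003,"dz": 0.28,"yaw": -0.002,"claw": 1},
  {"dx": 0.003,"dy": 0.003,"dz": 0.28,"yaw": -0.002,"claw": 1},
  {"dx": 0.003,"dy": 0.003,"dz": 0.28,"yaw": -0.002,"claw": 1},
  {"dx": 0.003,"dy": 0.003,"dz": 0.28,"yaw": -0.002,"claw": 1},
  {"dx": 0.003,"dy": 0.003,"dz": 0.28,"yaw": -0.002,"claw": 1},
])

```text
time: 3.45
tool_pos: [0.5151, 0.1617, 0.1224]
tool_rot: [0.0, 0.71, 0.704, 0.001]
contact_force: [-1.7, 0.4, 6.0]
gripper_width: 0.146
grasp_force: 62.8
```

```bash
python3 - <<'E'
import cv2,numpy as np
t=cv2.imread("pics/top0.png")
c=cv2.resize(t[215:290,265:400],None,fx=5.5,fy=5.5,interpolation=cv2.INTER_CUBIC);cv2.imwrite("pics/tray.png",c)
E
```

```text
(no output)
```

View pics/tray.png

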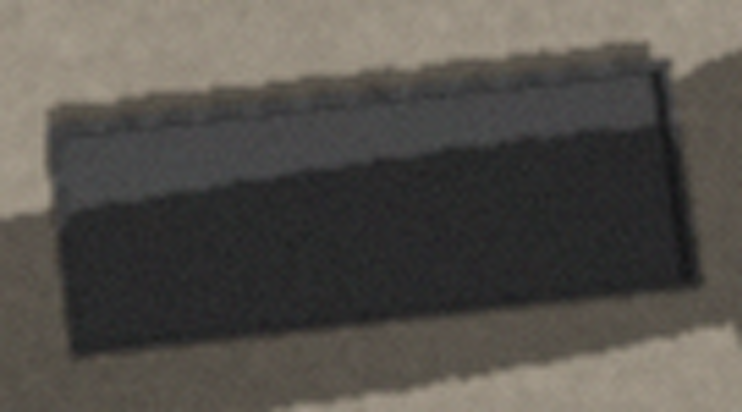

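Tray rim corners in the crop are about (50,128), (665,62), (700,284) and (72,355). The bar is gripped: width 0.146 (about 12–14 mm), 63 N.

```bash
python3 - <<'E'
from h import *
p=[plane("top",(265+x/5.5,215+y/5.5),.025)[:2] for x,y in((50,128),(665,62),(700,284),(72,355))]
p=np.array(p);print(p,p.mean(0));d=p[0]-p[1]+p[3]-p[2];yaw=np.arctan2(-d[0],d[1]);print(yaw,np.linalg.norm(d)/2)
s=manip.state();x=rot(s["tool_rot"]).as_matrix()[:,0];psi=np.arctan2(x[1],x[0]);print(s["tool_pos"],psi,s["contact_force"])
cur=(*s["tool_pos"],psi); m=p.mean(0)
print(inc(cur,(m[0],m[1],.25,np.pi/2+yaw)))
E
```

```text
[[ 0.51042555 -0.06836725]
 [ 0.54163196 -0.36210942]
 [ 0.4365899  -0.37414588]
 [ 0.40427341 -0.07849356]] [ 0.4732302  -0.22077903]
0.10736214112323554 0.29640387944187263
[0.51509342 0.16171381 0.12243954] 1.5618925222505382 [-1.7214161   0.35684719  5.9620217 ]
[-0.7657 -0.0769 -0.2551 -0.0775]
```

send_rows([
  {"dz": -0.06,"claw": 1},
  {"dz": -0.16,"claw": 1},
  {"dz": -0.255,"claw": 1},
  {"dx": -0.1,"dy": -0.01,"dz": -0.255,"yaw": -0.01,"claw": 1},
  {"dx": -0.2,"dy": -0.02,"dz": -0.255,"yaw": -0.02,"claw": 1},
  {"dx": -0.3,"dy": -0.03,"dz": -0.255,"yaw": -0.03,"claw": 1},
  {"dx": -0.4,"dy": -0.04,"dz": -0.255,"yaw": -0.04,"claw": 1},
  {"dx": -0.5,"dy": -0.05,"dz": -0.255,"yaw": -0.05,"claw": 1},
  {"dx": -0.6,"dy": -0.06,"dz": -0.255,"yaw": -0.06,"claw": 1},
  {"dx": -0.7,"dy": -0.07,"dz": -0.255,"yaw": -0.07,"claw": 1},
  {"dx": -0.765,"dy": -0.077,"dz": -0.255,"yaw": -0.078,"claw": 1},
  {"dx": -0.765,"dy": -0.077,"dz": -0.255,"yaw": -0.078,"claw": 1},
  {"dx": -0.765,"dy": -0.077,"dz": -0.255,"yaw": -0.078,"claw": 1},
])

```text
invalid input
```

```bash
python3 - <<'E'
from h import *
import cv2
s=manip.state();x=rot(s["tool_rot"]).as_matrix()[:,0];psi=np.arctan2(x[1],x[0]);print(s["tool_pos"],psi,s["contact_force"],s["grasp_force"])
print(inc((*s["tool_pos"],psi),(.473,-.221,.012,1.678)))
f=manip.grab_frame("wrist");g=manip.grab_frame("scene")
cv2.imwrite("pics/w2.png",cv2.cvtColor(np.hstack([f[:,100:460],cv2.resize(g,(440,330))[:, :].copy() if 0 else g[:420,60:460]]),cv2.COLOR_RGB2BGR))
E
```

```text
[0.51509342 0.16171381 0.12243954] 1.5618925222505382 [-1.7214161   0.35684719  5.9620217 ] 62.765300273895264
[-0.7661 -0.0774  0.2209 -0.0774]
```

View pics/w2.png

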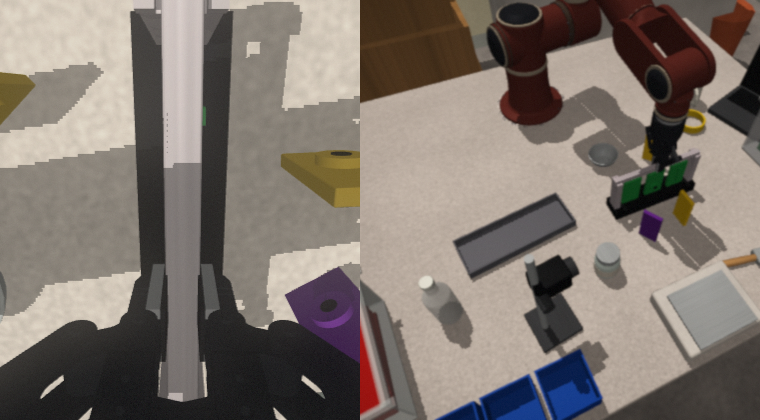

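The call was refused, apparently because some rows lacked fields. The picture shows the bar still in its notches, pinched squarely between the fingers at (180,300). I'll resend with every field filled.

send_rows([
  {"dx": 0,"dy": 0,"dz": -0.06,"yaw": 0,"claw": 1},
  {"dx": 0,"dy": 0,"dz": -0.16,"yaw": 0,"claw": 1},
  {"dx": 0,"dy": 0,"dz": -0.255,"yaw": 0,"claw": 1},
  {"dx": -0.1,"dy": -0.01,"dz": -0.255,"yaw": -0.01,"claw": 1},
  {"dx": -0.2,"dy": -0.02,"dz": -0.255,"yaw": -0.02,"claw": 1},
  {"dx": -0.3,"dy": -0.03,"dz": -0.255,"yaw": -0.03,"claw": 1},
  {"dx": -0.4,"dy": -0.04,"dz": -0.255,"yaw": -0.04,"claw": 1},
  {"dx": -0.5,"dy": -0.05,"dz": -0.255,"yaw": -0.05,"claw": 1},
  {"dx": -0.6,"dy": -0.06,"dz": -0.255,"yaw": -0.06,"claw": 1},
  {"dx": -0.7,"dy": -0.07,"dz": -0.255,"yaw": -0.07,"claw": 1},
  {"dx": -0.765,"dy": -0.077,"dz": -0.255,"yaw": -0.078,"claw": 1},
  {"dx": -0.765,"dy": -0.077,"dz": -0.255,"yaw": -0.078,"claw": 1},
  {"dx": -0.765,"dy": -0.077,"dz": -0.255,"yaw": -0.078,"claw": 1},
])

```text
time: 5.18
tool_pos: [0.4723, -0.22, 0.2479]
tool_rot: [-0.001, 0.668, 0.744, 0.0]
contact_force: [-0.3, 0.0, -0.9]
gripper_width: 0.14
grasp_force: 61.9
```

```bash
python3 - <<'E'
from h import *
import cv2
s=manip.state();x=rot(s["tool_rot"]).as_matrix()[:,0];psi=np.arctan2(x[1],x[0]);print(s["tool_pos"],psi,s["contact_force"],s["grasp_force"])
print(inc((*s["tool_pos"],psi),(.473,-.221,.010,1.678)))
f=manip.grab_frame("wrist");g=manip.grab_frame("scene")
cv2.imwrite("pics/w3.png",cv2.cvtColor(np.hstack([f[:,100:460],g[:420,60:460]]),cv2.COLOR_RGB2BGR))
E
```

```text
[ 0.4722701  -0.22003952  0.24793256] 1.6787145198516538 [-0.32589417  0.00205243 -0.93559334] 61.9316303730011
[-0.0021  0.0012  0.4759  0.0005]
```

View pics/w3.png

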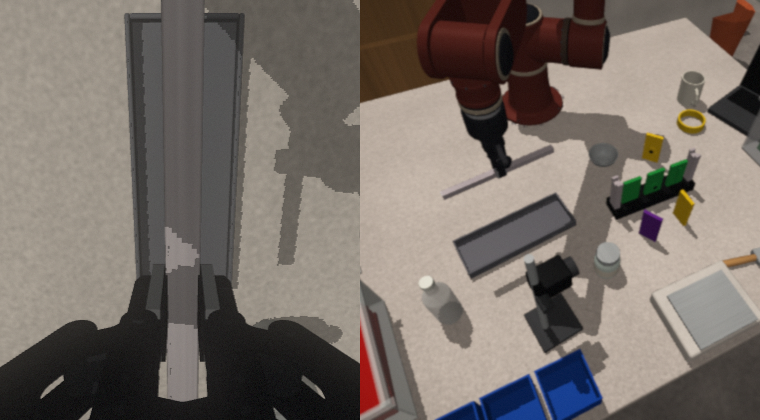

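The bar hangs over the tray, parallel to it and centred: tray walls at columns 130 and 240, bar at 183. Lowering.

send_rows([
  {"dx": -0.002,"dy": 0.001,"dz": 0.1,"yaw": 0,"claw": 1},
  {"dx": -0.002,"dy": 0.001,"dz": 0.2,"yaw": 0,"claw": 1},
  {"dx": -0.002,"dy": 0.001,"dz": 0.3,"yaw": 0,"claw": 1},
  {"dx": -0.002,"dy": 0.001,"dz": 0.38,"yaw": 0,"claw": 1},
  {"dx": -0.002,"dy": 0.001,"dz": 0.43,"yaw": 0,"claw": 1},
  {"dx": -0.002,"dy": 0.001,"dz": 0.46,"yaw": 0,"claw": 1},
  {"dx": -0.002,"dy": 0.001,"dz": 0.475,"yaw": 0,"claw": 1},
  {"dx": -0.002,"dy": 0.001,"dz": 0.478,"yaw": 0,"claw": 1},
  {"dx": -0.002,"dy": 0.001,"dz": 0.478,"yaw": 0,"claw": 1},
])

```text
time: 6.4
tool_pos: [0.4739, -0.222, 0.0109]
tool_rot: [0.001, 0.668, 0.744, 0.0]
contact_force: [0.0, -0.5, -1.3]
gripper_width: 0.139
grasp_force: 61.9
```

send_rows([
  {"dx": 0,"dy": 0,"dz": 0.004,"yaw": 0,"claw": 1},
  {"dx": 0,"dy": 0,"dz": 0.008,"yaw": 0,"claw": 1},
  {"dx": 0,"dy": 0,"dz": 0.008,"yaw": 0,"claw": 1},
])

```text
time: 6.78
tool_pos: [0.473, -0.2215, 0.0057]
tool_rot: [-0.0, 0.668, 0.744, -0.0]
contact_force: [0.5, 0.4, -1.8]
gripper_width: 0.142
grasp_force: 61.9
```

send_rows([
  {"dx": 0,"dy": 0,"dz": 0,"yaw": 0,"claw": 0.5},
  {"dx": 0,"dy": 0,"dz": 0,"yaw": 0,"claw": 0.1},
  {"dx": 0,"dy": 0,"dz": 0,"yaw": 0,"claw": 0.1},
  {"dx": 0,"dy": 0,"dz": 0,"yaw": 0,"claw": 0.1},
  {"dx": 0,"dy": 0,"dz": -0.03,"yaw": 0,"claw": 0.1},
  {"dx": 0,"dy": 0,"dz": -0.1,"yaw": 0,"claw": 0.1},
  {"dx": 0,"dy": 0,"dz": -0.2,"yaw": 0,"claw": 0.1},
  {"dx": 0,"dy": 0,"dz": -0.3,"yaw": 0,"claw": 0.1},
  {"dx": 0,"dy": 0,"dz": -0.4,"yaw": 0,"claw": 0.1},
  {"dx": 0,"dy": 0,"dz": -0.49,"yaw": 0,"claw": 0.1},
  {"dx": 0,"dy": 0,"dz": -0.49,"yaw": 0,"claw": 0.1},
])

```text
time: 8.15
tool_pos: [0.4752, -0.2229, 0.2576]
tool_rot: [0.005, 0.668, 0.744, 0.001]
contact_force: [-0.5, -0.1, 0.5]
gripper_width: 0.447
grasp_force: 0.0
```

```bash
python3 - <<'E'
from h import *
import cv2
s=manip.state();x=rot(s["tool_rot"]).as_matrix()[:,0];psi=np.arctan2(x[1],x[0]);print(s["tool_pos"],psi,s["contact_force"],s["grasp_force"])
print(inc((*s["tool_pos"],psi),(.5138,.160,.25,1.561)))
f=manip.grab_frame("wrist")
cv2.imwrite("pics/w4.png",cv2.cvtColor(f,cv2.COLOR_RGB2BGR))
# bright bar check in wrist view: project predicted bar outline, compare mean brightness in/out
E=wristE(s);c,sn=np.cos(.107),np.sin(.107)
for off in(-.02,-.01,0,.01,.02):
    v=[]
    for t in np.linspace(.02,.12,25):
        X=np.array([.473+c*off-sn*(-t),-.2215+sn*off+c*(-t),.019]);q=proj("wrist",X[None],E)[0].round().astype(int);v.append(f[q[1],q[0]].mean())
    print(off,np.round(v[::4]))
for z in(.005,.019,.03): print(z,proj("wrist",[[.473-sn*(-.125),-.2215-c*.125,z]],E))
E
```

```text
[ 0.47522618 -0.22286247  0.25762059] 1.678849723118247 [-0.54643417 -0.12603906  0.48064624] 0.0
[0.7529 0.1593 0.0152 0.0786]
-0.02 [88. 83. 84. 87. 85. 87. 84.]
-0.01 [86. 84. 86. 84. 85. 84. 85.]
0 [134. 134. 134. 135. 135. 140. 140.]
0.01 [59. 57. 55. 58. 59. 60. 86.]
0.02 [82. 85. 83. 83. 83. 84. 84.]
0.005 [[278.41724569 265.18646267]]
0.019 [[278.39414355 270.69259413]]
0.03 [[278.37496104 275.26452516]]
```

The brightness check finds the bar on its predicted line in the tray, with the shadow directly beside it. Next I go to the plaque.

send_rows([
  {"dx": 0.12,"dy": 0.025,"dz": 0,"yaw": 0.015,"claw": -0.3},
  {"dx": 0.24,"dy": 0.05,"dz": 0,"yaw": 0.03,"claw": -0.3},
  {"dx": 0.36,"dy": 0.08,"dz": 0,"yaw": 0.045,"claw": -0.3},
  {"dx": 0.48,"dy": 0.1,"dz": 0,"yaw": 0.06,"claw": -0.3},
  {"dx": 0.6,"dy": 0.13,"dz": 0.01,"yaw": 0.07,"claw": -0.3},
  {"dx": 0.7,"dy": 0.15,"dz": 0.03,"yaw": 0.079,"claw": -0.3},
  {"dx": 0.75,"dy": 0.163,"dz": 0.06,"yaw": 0.079,"claw": -0.3},
  {"dx": 0.75,"dy": 0.163,"dz": 0.08,"yaw": 0.079,"claw": -0.3},
  {"dx": 0.75,"dy": 0.163,"dz": 0.08,"yaw": 0.079,"claw": -0.3},
  {"dx": 0.75,"dy": 0.163,"dz": 0.08,"yaw": 0.079,"claw": -0.3},
])

```text
time: 9.45
tool_pos: [0.5138, 0.159, 0.211]
tool_rot: [0.0, 0.711, 0.703, -0.0]
contact_force: [0.1, 0.3, 0.6]
gripper_width: 0.653
grasp_force: 0.0
```

```bash
python3 - <<'E'
from h import *
import cv2
s=manip.state();f=manip.grab_frame("wrist");g=manip.grab_frame("scene")
x=rot(s["tool_rot"]).as_matrix()[:,0];psi=np.arctan2(x[1],x[0]);print(s["tool_pos"],psi,s["gripper_width"])
print(inc((*s["tool_pos"],psi),(.5138,.160,.078,1.561)))
E=wristE(s)
im=cv2.cvtColor(f,cv2.COLOR_RGB2BGR)
m=cv2.inRange(cv2.cvtColor(im,cv2.COLOR_BGR2HSV),(45,80,20),(80,255,255))
n,l,stt,ce=cv2.connectedComponentsWithStats(m)
for i in range(1,n):
    if stt[i,4]>60: print("green",stt[i],ce[i].round(1))
# predicted plaque tops (.5138±.005, y .09,.16,.23)
for y in(.09,.16,.23):
    print(y,proj("wrist",[[.5138+a-(-.0096)*(0)+ -(-.0096)*(0),y+b,.11] for a,b in((-.005,-.025),(.005,-.025),(.005,.025),(-.005,.025))],E).round(0).tolist())
cv2.imwrite("pics/w5.png",im); cv2.imwrite("pics/s5.png",cv2.cvtColor(g,cv2.COLOR_RGB2BGR))
E
```

```text
[0.51384746 0.1589785  0.21097746] 1.558706447780547 0.653409142423911
[ 2.00e-03 -1.00e-04  2.66e-01 -1.50e-03]
green [ 275   63   25   80 1375] [283.8 102. ]
green [ 276  151   21  169 2425] [284.1 228.5]
0.09 [[277.0, 322.0], [289.0, 322.0], [289.0, 266.0], [276.0, 266.0]]
0.16 [[275.0, 241.0], [289.0, 241.0], [289.0, 175.0], [274.0, 175.0]]
0.23 [[274.0, 146.0], [288.0, 146.0], [288.0, 66.0], [272.0, 66.0]]
```

```bash
python3 - <<'E'
import cv2,numpy as np
im=cv2.imread("pics/w5.png");m=cv2.inRange(cv2.cvtColor(im,cv2.COLOR_BGR2HSV),(45,80,20),(80,255,255))
for r in range(60,325,4):
    c=np.flatnonzero(m[r,265:310])+265
    print(r,(c.min(),c.max()) if len(c) else None,end=" ")
E
```

```text
60 None 64 (np.int64(275), np.int64(290)) 68 (np.int64(275), np.int64(290)) 72 (np.int64(275), np.int64(290)) 76 (np.int64(275), np.int64(290)) 80 (np.int64(275), np.int64(290)) 84 (np.int64(275), np.int64(290)) 88 (np.int64(275), np.int64(290)) 92 (np.int64(275), np.int64(290)) 96 (np.int64(275), np.int64(297)) 100 (np.int64(275), np.int64(299)) 104 (np.int64(276), np.int64(299)) 108 (np.int64(275), np.int64(299)) 112 (np.int64(276), np.int64(290)) 116 (np.int64(275), np.int64(290)) 120 (np.int64(276), np.int64(290)) 124 (np.int64(276), np.int64(290)) 128 (np.int64(275), np.int64(290)) 132 (np.int64(276), np.int64(290)) 136 (np.int64(276), np.int64(290)) 140 (np.int64(276), np.int64(290)) 144 None 148 None 152 (np.int64(278), np.int64(288)) 156 (np.int64(278), np.int64(288)) 160 (np.int64(278), np.int64(289)) 164 (np.int64(277), np.int64(289)) 168 (np.int64(277), np.int64(290)) 172 (np.int64(276), np.int64(296)) 176 (np.int64(276), np.int64(296)) 180 (np.int64(276), np.int64(296)) 184 (np.int64(276), np.int64(296)) 188 (np.int64(276), np.int64(296)) 192 (np.int64(276), np.int64(296)
[... 404 characters left out ...]
), np.int64(288)) 244 (np.int64(278), np.int64(288)) 248 (np.int64(278), np.int64(289)) 252 (np.int64(278), np.int64(289)) 256 (np.int64(278), np.int64(289)) 260 (np.int64(278), np.int64(289)) 264 (np.int64(277), np.int64(289)) 268 (np.int64(278), np.int64(289)) 272 (np.int64(278), np.int64(289)) 276 (np.int64(277), np.int64(289)) 280 (np.int64(277), np.int64(289)) 284 (np.int64(278), np.int64(289)) 288 (np.int64(278), np.int64(289)) 292 (np.int64(278), np.int64(289)) 296 (np.int64(278), np.int64(289)) 300 (np.int64(278), np.int64(289)) 304 (np.int64(278), np.int64(289)) 308 (np.int64(278), np.int64(289)) 312 (np.int64(278), np.int64(289)) 316 (np.int64(278), np.int64(289)) 320 None 324 None
```

The wrist profile confirms the choice. The plaque at y≈0.23 has a narrow 8 mm rib (rows 96–108), the middle one has the wide boss (rows 172–204), and the third is plain. Gripping the middle plaque.

send_rows([
  {"dx": 0.004,"dy": 0.002,"dz": 0.1,"yaw": -0.001,"claw": -0.3},
  {"dx": 0.004,"dy": 0.002,"dz": 0.2,"yaw": -0.001,"claw": -0.3},
  {"dx": 0.004,"dy": 0.002,"dz": 0.25,"yaw": -0.001,"claw": -0.3},
  {"dx": 0.004,"dy": 0.002,"dz": 0.266,"yaw": -0.001,"claw": -0.3},
  {"dx": 0.004,"dy": 0.002,"dz": 0.266,"yaw": -0.001,"claw": -0.3},
  {"dx": 0.004,"dy": 0.002,"dz": 0.266,"yaw": -0.001,"claw": 0.5},
  {"dx": 0.004,"dy": 0.002,"dz": 0.266,"yaw": -0.001,"claw": 1},
  {"dx": 0.004,"dy": 0.002,"dz": 0.266,"yaw": -0.001,"claw": 1},
  {"dx": 0.004,"dy": 0.002,"dz": 0.266,"yaw": -0.001,"claw": 1},
  {"dx": 0.004,"dy": 0.002,"dz": 0.266,"yaw": -0.001,"claw": 1},
])

```text
time: 10.8
tool_pos: [0.5155, 0.1622, 0.0791]
tool_rot: [0.0, 0.71, 0.704, 0.001]
contact_force: [-1.5, -0.5, 6.0]
gripper_width: 0.108
grasp_force: 59.2
```

```bash
python3 - <<'E'
from h import *
import cv2
s=manip.state();f=manip.grab_frame("wrist");cv2.imwrite("pics/w6.png",cv2.cvtColor(f,cv2.COLOR_RGB2BGR))
x=rot(s["tool_rot"]).as_matrix()[:,0];print(s["tool_pos"],np.arctan2(x[1],x[0]),s["contact_force"],s["ft_torque"],s["joint_vel"].round(3))
E
```

```text
[0.5155442  0.16222164 0.07912936] 1.5618854521656182 [-1.4880664  -0.48026748  6.02006811] [-0.00783302  0.29865065 -0.02361761] [ 0. -0. -0. -0.  0.  0.]
```

The plaque is gripped: 10 mm, 59 N. Before moving, I refine the lens position from both first images by silhouette.

```bash
python3 - <<'E'
from h import *
import cv2
from scipy.optimize import least_squares
a=np.linspace(0,2*np.pi,60)
def circ(L,yaw,back,r=.019):
    u=np.array([-np.sin(yaw),np.cos(yaw),0]);v=np.array([np.cos(yaw),np.sin(yaw),0])
    return L-back*u+r*np.outer(np.cos(a),v)+r*np.outer(np.sin(a),[0,0,1])
s=cv2.cvtColor(cv2.imread("pics/scene0.png"),cv2.COLOR_BGR2GRAY).astype(float);t=cv2.cvtColor(cv2.imread("pics/top0.png"),cv2.COLOR_BGR2GRAY).astype(float)
print("scene patch");print(s[254:280,262:284:1].astype(int))
print("top patch");print(t[124:144,310:332].astype(int))
for z in(.215,.22,.225,.23):
    L=np.array([.7232,-.1629,z]);q=proj("scene",circ(L,.122,0));w=proj("top",circ(L,.122,0))
    print(z,"scene",q.min(0).round(1),q.max(0).round(1),proj("scene",[L]).round(1),"top",w.min(0).round(1),w.max(0).round(1),proj("top",[L]).round(1))
E
```

```text
scene patch
[[170 171 171 168 168 169 171 169 171 172 173 171 169 170 170 172 173 173
  174 176 175 175]
 [170 169 168 166 166 167 165 161 161 168 170 170 170 170 169 172 172 173
  176 175 175 174]
 [167 171 167 164 160 151 133 117 127 146 159 167 170 170 170 168 168 168
  173 173 173 174]
 [162 168 162 148 130 106  84  68  79 109 141 163 170 173 173 169 164 165
  168 170 172 172]
 [135 147 133 107  83  63  51  48  53  75 110 148 168 175 173 168 164 163
  169 171 172 172]
 [ 79  93  81  63  52  49  46  48  51  56  86 132 163 172 172 168 165 166
  169 172 173 170]
 [ 34  45  47  48  48  47  48  49  49  52  67 110 146 164 169 168 169 171
  174 173 172 171]
 [ 20  30  38  46  48  51  48  49  53  52  56  76 115 151 166 170 169 173
  175 175 174 173]
 [ 18  20  31  41  48  49  51  49  51  50  50  56  85 131 160 171 171 173
  175 177 175 175]
 [ 17  20  22  37  47  48  51  50  49  48  47  46  64 105 147 166 172 171
  175 175 177 177]
 [ 19  18  18  31  40  49  48  49  47  47  48  46  51  82 131 160 169 170
  173 174 176 176]
 [ 19  17  21  22  31  41  46  49  48  48  47  47  47  61 106 147
[... 2915 characters left out ...]
9  12]
 [149 135 133 142 143 141 103  59  34  28  32  34  35  34  32  34  19   5
    9  11  10   3]
 [134 101 104 112 109 107  77  35  27  29  31  33  27  32  29  27  12   8
    0  11   8   4]
 [110  66  51  48  51  49  44  33  25  25  27  32  28  28  27  19  17   1
    7   6   0   8]]
0.215 scene [268.7 258.1] [279.3 276.2] [[273.9 267.1]] top [314.8 128.7] [317.6 145.5] [[316.2 137.1]]
0.22 scene [268.6 256.8] [279.3 275. ] [[273.9 265.9]] top [315.  127.9] [317.9 144.9] [[316.4 136.4]]
0.225 scene [268.5 255.6] [279.3 273.8] [[273.8 264.7]] top [315.2 127.2] [318.1 144.2] [[316.6 135.7]]
0.23 scene [268.4 254.3] [279.3 272.6] [[273.8 263.5]] top [315.4 126.4] [318.3 143.5] [[316.8 135. ]]
```

```bash
python3 - <<'E'
from h import *
import cv2
s=manip.state();E=wristE(s);im=cv2.imread("pics/w6.png")
m=cv2.inRange(cv2.cvtColor(im,cv2.COLOR_BGR2HSV),(45,80,20),(80,255,255))
prev=None
for r in range(0,420):
    c=np.flatnonzero(m[r,255:320])+255
    k=(c.min(),c.max()) if len(c)>3 else None
    if (k is None)!=(prev is None) or (k and prev and (abs(k[0]-prev[0])>1 or abs(k[1]-prev[1])>1)): print(r,k)
    prev=k
for y in(.09,.161,.231):
    print(y,proj("wrist",[[.5155,y+b,.11] for b in(-.025,.025)],E).round(1).tolist())
# top-camera fit of middle/other plaques from current time not available; top0 green
print("py/px",proj("wrist",[[.5155,.162,.11]],E)-proj("wrist",[[.5155,.161,.11]],E))
E
```

```text
41 (np.int64(264), np.int64(294))
42 (np.int64(263), np.int64(296))
63 (np.int64(262), np.int64(299))
64 (np.int64(262), np.int64(296))
69 (np.int64(262), np.int64(301))
70 (np.int64(262), np.int64(296))
73 (np.int64(262), np.int64(299))
74 (np.int64(262), np.int64(296))
77 (np.int64(262), np.int64(308))
78 (np.int64(262), np.int64(296))
79 (np.int64(262), np.int64(303))
82 (np.int64(262), np.int64(299))
83 (np.int64(262), np.int64(302))
85 (np.int64(262), np.int64(299))
86 (np.int64(262), np.int64(311))
87 (np.int64(262), np.int64(301))
88 (np.int64(263), np.int64(297))
89 (np.int64(263), np.int64(301))
90 (np.int64(262), np.int64(305))
93 (np.int64(262), np.int64(311))
94 (np.int64(263), np.int64(302))
95 (np.int64(263), np.int64(305))
96 (np.int64(263), np.int64(302))
98 (np.int64(263), np.int64(307))
101 (np.int64(263), np.int64(307))
103 (np.int64(263), np.int64(309))
104 (np.int64(263), np.int64(299))
105 (np.int64(263), np.int64(309))
106 (np.int64(263), np.int64(303))
107 (np.int64(263), np.int64(310))
108 (np.int64(263), np.int64(305))
109 (np.int64(263), np.int64(307))
111 
[... 1903 characters left out ...]
), np.int64(301))
369 (np.int64(269), np.int64(309))
370 (np.int64(269), np.int64(295))
372 (np.int64(255), np.int64(295))
373 (np.int64(270), np.int64(295))
376 (np.int64(269), np.int64(308))
377 (np.int64(270), np.int64(294))
378 (np.int64(269), np.int64(291))
380 (np.int64(270), np.int64(301))
381 (np.int64(269), np.int64(291))
382 (np.int64(269), np.int64(310))
383 (np.int64(269), np.int64(291))
384 (np.int64(269), np.int64(300))
385 (np.int64(269), np.int64(291))
400 (np.int64(273), np.int64(291))
401 (np.int64(279), np.int64(286))
402 None
0.09 [[283.2, 506.1], [282.4, 422.0]]
0.161 [[282.0, 381.1], [280.8, 266.0]]
0.231 [[280.3, 211.3], [278.6, 45.1]]
py/px [[-0.0231605  -2.29907915]]
```

```bash
python3 - <<'E'
from h import *
print(inc((.5155,.1622,.0785,1.562),(.7073,-.0335,.2456,.122)),inc((.5155,.1622,.0785,1.562),(.7073,-.0335,.3,.122)))
E
```

```text
[-0.388   0.387  -0.3342  0.96  ] [-0.388  0.387 -0.443  0.96 ]
```

send_rows([
  {"dx": 0,"dy": 0,"dz": -0.03,"yaw": 0,"claw": 1},
  {"dx": 0,"dy": 0,"dz": -0.1,"yaw": 0,"claw": 1},
  {"dx": 0,"dy": 0,"dz": -0.2,"yaw": 0,"claw": 1},
  {"dx": 0,"dy": 0,"dz": -0.3,"yaw": 0,"claw": 1},
  {"dx": 0,"dy": 0,"dz": -0.4,"yaw": 0,"claw": 1},
  {"dx": 0,"dy": 0,"dz": -0.42,"yaw": 0,"claw": 1},
])

```text
time: 11.6
tool_pos: [0.5164, 0.1623, 0.2934]
tool_rot: [0.002, 0.71, 0.704, 0.003]
contact_force: [0.5, -0.2, 0.4]
gripper_width: 0.106
grasp_force: 59.5
```

send_rows([
  {"dx": -0.03,"dy": 0.03,"dz": 0,"yaw": 0.07,"claw": 1},
  {"dx": -0.06,"dy": 0.06,"dz": 0,"yaw": 0.16,"claw": 1},
  {"dx": -0.1,"dy": 0.1,"dz": 0,"yaw": 0.25,"claw": 1},
  {"dx": -0.14,"dy": 0.14,"dz": 0,"yaw": 0.35,"claw": 1},
  {"dx": -0.18,"dy": 0.18,"dz": 0,"yaw": 0.45,"claw": 1},
  {"dx": -0.22,"dy": 0.22,"dz": 0,"yaw": 0.55,"claw": 1},
  {"dx": -0.26,"dy": 0.26,"dz": 0,"yaw": 0.65,"claw": 1},
  {"dx": -0.3,"dy": 0.3,"dz": 0,"yaw": 0.75,"claw": 1},
  {"dx": -0.33,"dy": 0.33,"dz": 0,"yaw": 0.84,"claw": 1},
  {"dx": -0.36,"dy": 0.36,"dz": 0,"yaw": 0.91,"claw": 1},
  {"dx": -0.38,"dy": 0.38,"dz": 0,"yaw": 0.95,"claw": 1},
  {"dx": -0.388,"dy": 0.387,"dz": 0.02,"yaw": 0.96,"claw": 1},
  {"dx": -0.388,"dy": 0.387,"dz": 0.05,"yaw": 0.96,"claw": 1},
  {"dx": -0.388,"dy": 0.387,"dz": 0.07,"yaw": 0.96,"claw": 1},
  {"dx": -0.388,"dy": 0.387,"dz": 0.085,"yaw": 0.96,"claw": 1},
  {"dx": -0.388,"dy": 0.387,"dz": 0.086,"yaw": 0.96,"claw": 1},
  {"dx": -0.388,"dy": 0.387,"dz": 0.086,"yaw": 0.96,"claw": 1},
  {"dx": -0.388,"dy": 0.387,"dz": 0.086,"yaw": 0.96,"claw": 1},
])

```text
time: 13.85
tool_pos: [0.7068, -0.0337, 0.2457]
tool_rot: [0.0, 0.998, 0.061, 0.001]
contact_force: [0.7, 0.6, -0.4]
gripper_width: 0.107
grasp_force: 59.5
```

```bash
python3 - <<'E'
from h import *
import cv2
s=manip.state();M=rot(s["tool_rot"]).as_matrix();x=M[:,0];psi=np.arctan2(x[1],x[0]);print(s["tool_pos"],psi,M[:,2],s["grasp_force"])
print(inc((*s["tool_pos"],psi),(.7073,-.0335,.2456,.122)))
g=manip.grab_frame("scene");t=manip.grab_frame("top")
for n,f in(("scene",g),("top",t)): cv2.imwrite(f"pics/f_{n}.png",cv2.cvtColor(f,cv2.COLOR_RGB2BGR))
B=np.array([.7086,-.0444,.2215]);L=np.array([.7232,-.1635,.2215])
ps,pt=proj("scene",[B,L]),proj("top",[B,L]);print(ps,pt)
def crop(f,c,w,h,k):
    x,y=int(c[0]-w/2),int(c[1]-h/2);print("crop",x,y,k);return cv2.resize(f[y:y+h,x:x+w],None,fx=k,fy=k,interpolation=cv2.INTER_CUBIC)
o=np.hstack([crop(g,ps.mean(0),66,100,6),crop(t,pt.mean(0),66,100,6)])
cv2.imwrite("pics/final.png",cv2.cvtColor(o,cv2.COLOR_RGB2BGR));print(o.shape)
E
```

```text
[ 0.70684647 -0.03373932  0.24573016] 0.1218473565258434 [ 1.36809515e-03 -2.07558808e-04 -9.99999043e-01] 59.529778361320496
[ 0.001  -0.0004  0.0003 -0.0001]
[[325.9292261  236.00986673]
 [273.56483557 265.68336699]] [[263.8568293  142.39847491]
 [316.73250776 136.2140648 ]]
crop 266 200 6
crop 257 89 6
(600, 792, 3)
```

View pics/final.png

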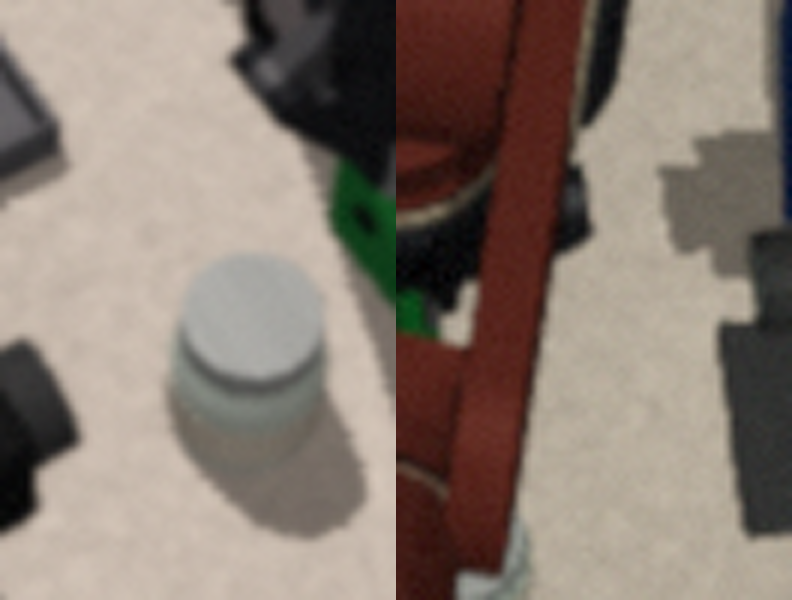

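The left half shows the green plaque held with its dark dot at scene pixel (327,236); I predicted (325.9,236.0). Jar and camera are untouched. I take the dot centroid for a last fine check.

```bash
python3 - <<'E'
from h import *
import cv2
g=cv2.imread("pics/f_scene.png").astype(float)
p=g[229:244,319:335,1];print(p.astype(int))
w=np.clip(45-g[233:240,323:331,1],0,None);yy,xx=np.mgrid[233:240,323:331];c=np.array([(w*xx).sum(),(w*yy).sum()])/w.sum();print(c)
B=np.array([.7086,-.0444,.2215]);u=np.array([-.1217,.9926,0]);v=np.array([.9926,.1217,0])
J=np.c_[(proj("scene",[B+.001*v])-proj("scene",[B]))[0],(proj("scene",[B+[0,0,.001]])-proj("scene",[B]))[0]]
print(J,"lateral,up mm",np.linalg.solve(J,c-proj("scene",[B])[0]))
E
```

```text
[[112 104  91  71  61  59  54  40  22  13  23  39  59  67  63  54]
 [119 106  91  68  62  60  59  52  37  27  30  50  62  66  64  54]
 [134 109  86  70  60  61  62  59  52  46  53  60  69  68  61  58]
 [131 104  83  64  63  60  59  62  61  66  71  72  73  71  63  60]
 [147 112  83  64  60  57  54  53  60  70  77  80  76  68  62  60]
 [165 126  84  63  57  49  36  39  50  63  75  80  80  72  62  60]
 [162 117  76  66  60  45  29  22  37  55  68  79  80  74  65  62]
 [171 129  82  64  55  53  34  19  24  46  64  75  82  77  69  61]
 [180 146  95  68  61  58  46  27  20  39  56  70  77  78  73  62]
 [184 154 106  70  64  61  56  43  31  40  56  68  73  77  70  67]
 [188 172 137  94  70  60  62  57  49  53  57  64  71  75  72  65]
 [190 186 167 126  83  66  63  60  59  61  61  63  67  73  68  65]
 [187 188 180 145 100  74  64  61  62  62  60  61  66  66  64  61]
 [186 189 181 153 116  91  71  62  61  60  62  62  61  63  61  60]
 [187 186 184 168 138 104  81  67  60  62  62  61  62  59  62  60]]
[326.28421053 236.07368421]
[[ 0.30114749  0.04844245]
 [ 0.37202754 -0.26433141]] lateral,up mm [0.9928332  1.15591187]
```

send_rows([
  {"dx": 0,"dy": 0,"dz": 0.001,"yaw": 0,"claw": 1},
  {"dx": 0,"dy": 0,"dz": 0.001,"yaw": 0,"claw": 1},
  {"dx": 0,"dy": 0,"dz": 0.001,"yaw": 0,"claw": 1},
  {"dx": 0,"dy": 0,"dz": 0.001,"yaw": 0,"claw": 1},
])

```text
time: 14.45
tool_pos: [0.7065, -0.0337, 0.2443]
tool_rot: [0.0, 0.998, 0.061, -0.0]
contact_force: [-0.1, 0.4, -0.8]
gripper_width: 0.108
grasp_force: 59.5
```

```bash
python3 -c "
from plant import manip
s=manip.state();print(s['tool_pos'],s['joint_vel'].round(4),s['grasp_force']);print(manip.job_done())"
```

```text
[ 0.70650625 -0.03371061  0.24427796] [ 0.0011 -0.0008 -0.0008  0.0021  0.0004 -0.0002] 59.53109800815582
the job is handed in; nothing more can be done
None
```

The bar lies in the grey tray, and the arm is holding the round-boss plaque upright and still, facing the lens about 12 cm from the glass with the boss within about 1–2 mm of centre by my estimate; the job was handed in at 14.5 s and no verdict was returned.

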